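# Seat a ball-footed sensor head on its kinematic calibration base

## Task

The nest leaves room to grip the sensor head only front and back, the calibration base only left and right. So lift the head out of its black parking nest, stand it on its three ball feet on the open blue mat and let go, then take it again by its other two sides and settle it gently on the metal base, nose ball in the conical cup, rear balls in the V-groove and on the flat pad, all fully home, and let go. Leave the other things on the bench where they are.

Things in the scene. Friction and masses are not known exactly. Their poses are not given: they have to be found in the camera images.
- carrier_center (a point): sensor head, 0.3-0.6 kg: grey box housing 60 x 60 mm, 59 high, with a flat aluminium nose bar reaching forward, on three ball feet. This is the housing's centre; x to the nose, y left, z up. Housing: -30..30 in x and y, -29..30 in z. Nose bar: x 30..86, y -14..14, z -29..-17; keep fingertips above it. Balls stand at z = -50. Parts on its lid rise 12 mm. Mass centre 5 mm ahead
- foot_nose (a point): centre of the steel ball foot (18 mm diameter, like the other two) under the nose bar, at (70, 0, -41) mm from carrier_center
- foot_left (a point): centre of the rear left ball foot, at (-20, 22, -41) mm from carrier_center
- foot_right (a point): centre of the rear right ball foot, at (-20, -22, -41) mm from carrier_center
- nest: black fixed parking nest, floor 140 x 100 x 8 mm; the head starts in it, heading alike within 2 degrees. Origin on the mat under the housing; x to the nose, y left. Cheeks 58 long, 10 thick, 88 high stand 7 mm beside the housing's left and right faces; lower ones (x 56..92, 54 high) 7 mm beside the nose bar. The housing's front and rear are free; the head lifts straight up
- base: fixed metal calibration base, plate 165 x 120 x 12 mm. Origin on the mat under the seated housing's centre; x to where the nose must point, y left, z up. Seated, carrier_center is at (0, 0, 75) mm here and the axes agree. A shield 8 thick, 90 wide, 108 high stands behind, 6 mm from the seated housing's rear (inner face x = -36). The left and right sides are free
- seat_cone (a point): where the nose ball's centre lies when home in the round conical cup (44 mm outside): (70, 0, 34) mm in the base. Cup and groove: polished 45 degree walls, mouth 33 mm wide, rim 38 mm above the mat; a ball 5 mm off slides in by the head's weight
- seat_groove (a point): where the centre of the rear left ball lies when home in the V-groove: (-20, 22, 34) mm in the base
- seat_flat (a point): where the centre of the rear right ball lies when home on the flat pad: (-20, -22, 34) mm in the base
- mat: blue bench mat, 560 (x) x 1000 (y) x 3 mm, top 3 mm above the bench; origin at the centre of its underside. The middle between nest and base (about x 0.45 to 0.65, y -0.08 to 0.08) is always open
- devboard: bystander: small black circuit board 70 x 30 mm, 15 mm high, beyond the middle of the mat; origin under its centre
- protoboard: bystander: brown prototype board 90 x 60 mm on four wooden feet, 45 mm high, at the mat's left; origin under its centre
- multimeter: bystander: black hand multimeter 150 x 75 mm, 48 mm high, at the mat's right; origin under its centre
- screwdriver: bystander: screwdriver 160 mm long, lying crosswise at the far right of the mat; origin in the middle
- spool: bystander: metal wire spool 60 mm wide, 35 mm high, at the far left of the mat; origin under its centre
There are look-alikes about, which are no part of the job. What is shaped like the part that bears carrier_center but purple is not meant.

How it is judged:
By the outcome, as a careful person would: the job done as asked, in the order asked, and still so for the second after the job is handed in, with the robot touching nothing.
It also fails if it takes over 58 s, if anything falls off the work surface, if the arm or the gripper's body presses on something with over 40 N, if the wrist force passes 120 N, or if a joint passes its speed limit or range.

## Robot

A 7-joint arm with a two-finger parallel gripper is mounted at the origin on the work surface. World frame = base frame: x ahead of the robot, y to its left, z up, the work surface at z = 0. Lengths are in m, angles in rad, forces in N, time in s.
With the tool pointing down it reaches from about 0.35 to 0.9 m from the base axis. Payload 8.1 kg.
Tool frame: the origin (TCP) lies midway between the tips of the shut fingers; the grasp point (between the pads) lies arm.tcp_to_grasp behind it (arm.tcp_to_grasp is the distance from the TCP to the grasp point, in m); z points along the fingers, y is the line along which they close (so a half turn about z gives the same grasp; the last joint's range is limited). The gripper opens to 92 mm and grips with 3 to 60 N. Pads are 19 mm wide; open, the fingers measure 130 mm over their backs; the gripper's body (75 mm by 190 mm) begins 47 mm behind the grasp point.
Start: joints at [1.167, 0.434, 0.025, 1.573, -0.012, 1.134, -0.075], TCP at [0.185, -0.597, 0.192] pointing down, gripper open.
Joint ranges: [-2.62, 2.62], [-0.44, 2.09], [-1.27, 1.32], [0.08, 2.57], [-1.32, 4.46], [0.12, 2], [-2.74, 2.74]. Speed limits (rad/s): [2.22, 2.22, 3.01, 3.01, 3.14, 3.14, 3.14].

## Interface

Orientations are given as a rotation vector (axis times angle).
In Python, from cell import observe, get_image, arm gives the robot as it stands. The module is installed in compiled form; this text tells all that it offers.
- The arm moves only by the tool drive_tool, never from a script. Its argument "steps" is a list of rows, each a list of 5 numbers: the closure, from 0 (fully open) to 1 (shut), then the shift along the world's x, y, z in mm, then the turn about the world's z in rad. In form: [[hand, x, y, z, roll], ...]. A call has 1 to 20 rows; each row shifts and turns the commanded pose from where the row before left it; what a row does not reach is not made up. A row lasts 1/12 s, in which the tool goes at most 41.7 mm and 7.16 degrees, less where a joint would pass 70% of its speed; a pose out of reach is approached as far as the arm can. A call with a gripper value outside its range is refused whole. The fingers move at their own pace and stop on an object; "grip_force" is the grip in N (left out, the last holds). Time passes only in rows, so rows that do not move let the fingers close. It gives the time, the measured TCP pose, the force, the opening and the grip force at its end, in the units of the state.
- observe(): the state, without advancing time (a new reading comes with each control period).
- get_image(name): name is "side" or "top"; returns a dict with "image" (420x560x3 uint8, red, green, blue), "vfov" (degrees; the focal length in pixels is half the picture's height over the tangent of half this angle, whatever the lens; pixels are square), "cx", "cy" (the principal point, pixels), "xyz" and "attitude" of the camera in the world. Camera axes: x right, y down, z forward; pixel columns grow to the right and rows downward; lengths in m; the calibration is good to about 2 mm. A picture is of the moment at which its call begins. There is no depth.
- arm.sign_off(): hands the job in; it is judged then, once.
The state is a dict: "clock": time; "joints": joint angles; "dq": joint speeds; "joint_efforts": joint torques, N m; "position": TCP position; "ee_rot": TCP orientation; "force": force on the tool from outside, world axes, zero at the start; "ft_torque": the same for the moment, N m; "width": opening from 0.0 (shut) to 1.0 (fully open); "gripper_force": force on a finger pad.
Only numpy, scipy, OpenCV 4.12 (cv2) and the standard library are available. Lean on these libraries where they do the work, as an engineer would, in place of code of your own. Each camera call takes 0.05 s, during which the arm holds its last target. There are 200 camera calls.

## Working session

There is one attempt and no reset: what is moved stays moved. The work goes in short steps, Python scripts to look and compute and a tool call to move; the robot and the scene stay as the last step left them, time stands still between calls to the robot, and variables do not carry over. Pictures are saved under pics/ and viewed, at most 12 in all, crops included, and the job is handed in when it is done.

Besides the shell and the picture viewer there is one more tool, called after "Emit:" by a JSON object that holds its "op" and its "data". drive_tool: Moves the arm, as the interface text tells. Its arguments: {"type":"object","properties":{"steps":{"type":"array"},"grip_force":{"type":"number"}},"required":["steps"]}

```bash
mkdir -p pics
cat > h.py <<'E'
import numpy as np, cv2
from cell import observe, get_image, arm
from scipy.spatial.transform import Rotation as R
def grab(n,f=None):
    d=get_image(n)
    if f: cv2.imwrite('pics/'+f,d['image'][:,:,::-1])
    return d
def rot(d):
    a=np.array(d['attitude'],float)
    return a if a.shape==(3,3) else R.from_rotvec(a).as_matrix()
def foc(d): return d['image'].shape[0]/2/np.tan(np.radians(d['vfov'])/2)
def ray(d,u,v):
    r=rot(d)@np.array([(u-d['cx'])/foc(d),(v-d['cy'])/foc(d),1]); return np.array(d['xyz']),r
def onz(d,u,v,z):
    o,r=ray(d,u,v); return o+r*(z-o[2])/r[2]
def proj(d,p):
    c=rot(d).T@(np.array(p)-np.array(d['xyz'])); return c[:2]/c[2]*foc(d)+[d['cx'],d['cy']]
E
python3 - <<'E'
from h import *
np.set_printoptions(precision=4,suppress=True)
o=observe(); print(o, arm.tcp_to_grasp)
for n in('top','side'):
    d=grab(n,n+'0.png'); print({k:v for k,v in d.items() if k!='image'})
E
```

```text
{'clock': 0.0, 'joints': array([ 1.1674,  0.4352,  0.025 ,  1.5741, -0.0116,  1.134 , -0.0751]), 'dq': array([-0.0004, -0.0006, -0.0006, -0.0008,  0.0003, -0.0013,  0.0007]), 'joint_efforts': array([  0.    , -66.7852,   0.9849, -31.4456,  -0.0607,   0.0431,
         0.0002]), 'position': array([ 0.1849, -0.5964,  0.1909]), 'ee_rot': array([-3.1046, -0.4704,  0.0006]), 'force': array([ 0.8663,  0.5895, -0.0149]), 'ft_torque': array([-0.0927, -0.0288,  0.0111]), 'gripper_force': 0.0, 'width': 0.9991310017781526} 0.0188
{'vfov': 49.08293882166502, 'cx': 280.2247717912932, 'cy': 210.8955070523625, 'xyz': array([0.4139, 0.0185, 1.2934]), 'attitude': array([-2.2077,  2.1456, -0.1455])}
{'vfov': 49.12313435384077, 'cx': 285.47639145298507, 'cy': 206.57075712008697, 'xyz': array([0.4076, 1.0441, 1.1084]), 'attitude': array([-0.2091,  2.8406, -1.1836])}
```

View pics/top0.png

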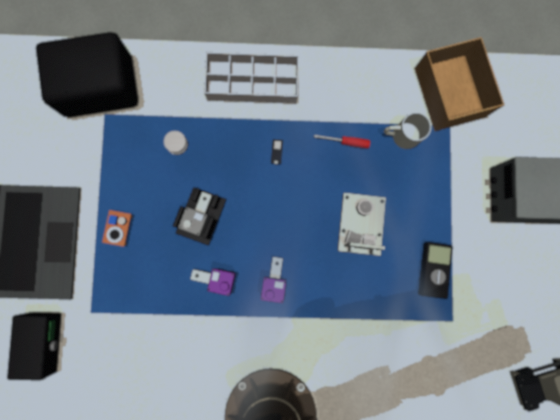

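View pics/side0.png

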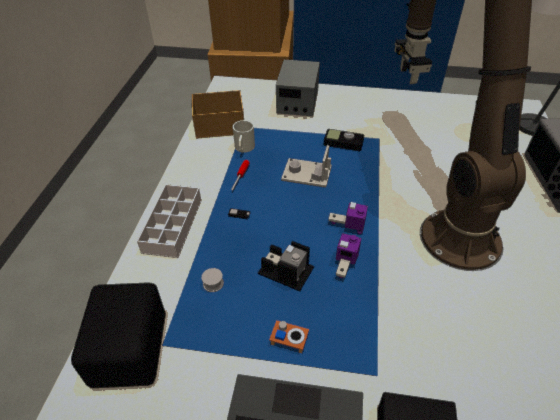

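The top view shows three heads: the grey one in the black nest at about (199,214), and purple ones at (220,282) and (273,290). The base is at (362,223), with its cup at (365,207). In the side view the grey head is at (291,260) and the base at (307,170). The grey head in the nest matches the description, so I'll check it in a close crop.

Run:
```python
from h import *
t=cv2.imread('pics/top0.png'); s=cv2.imread('pics/side0.png')
f=lambda im,x,y,w,h,k: cv2.resize(im[y:y+h,x:x+w],None,fx=k,fy=k,interpolation=cv2.INTER_CUBIC)
a=np.hstack([f(t,165,180,66,66,6),f(t,330,184,66,66,6)])
b=np.hstack([f(s,255,235,66,33*2-33+0,6) if 0 else f(s,252,232,66,60,6)[:200*2],f(s,275,135,66,60,6)])
cv2.imwrite('pics/crop1.png',a); cv2.imwrite('pics/crop2.png',b); print(a.shape,b.shape)
```

```text
(396, 792, 3) (360, 792, 3)
```

View pics/crop1.png

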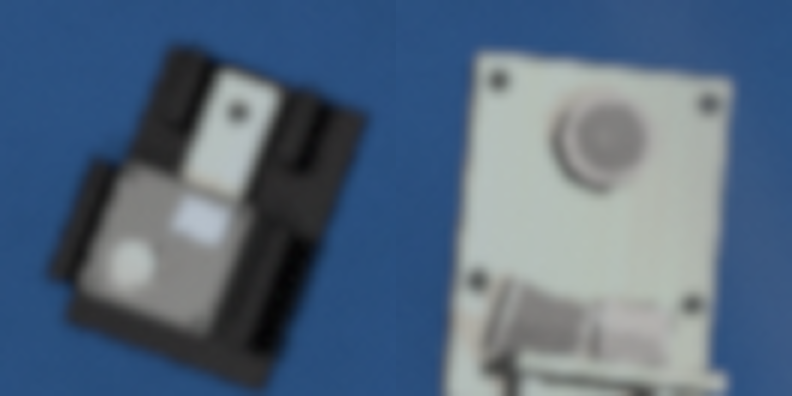

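View pics/crop2.png

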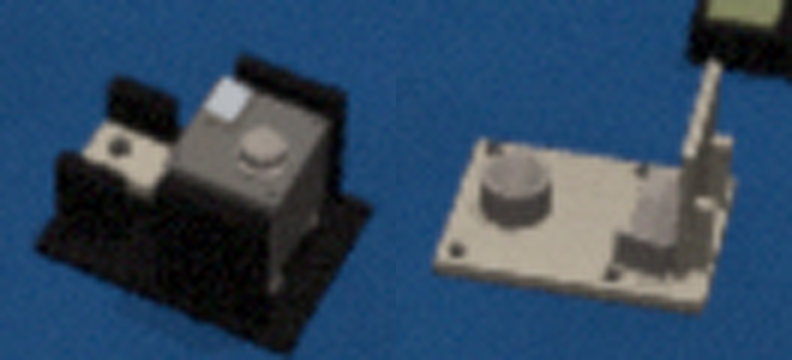

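The crops confirm the grey head (lid corners at crop px (130,160), (252,205), (210,337), (80,292)) with an aluminium nose bar whose hole is at (237,112). It sits in the black nest. The base crop shows the cup at (607,135), the V-block and flat pad at (545,330) and (640,330), and plate holes at (498,80), (708,103), (477,280) and (691,304). Next I'll refine these numerically.

```bash
cat > m.py <<'E'
from h import *
np.set_printoptions(precision=4,suppress=True)
def up(d,x,y,w,h,k=6):
    # integer pixel centre (u) -> upsampled coord k*(u-x)+(k-1)/2
    return cv2.resize(d['image'][y:y+h,x:x+w],None,fx=k,fy=k,interpolation=cv2.INTER_CUBIC)
def back(p,x,y,k=6): return (np.asarray(p,float)-(k-1)/2)/k+[x,y]
E
python3 - <<'E'
from m import *
t=grab('top'); s=grab('side')
x,y=165,180; c=up(t,x,y,66,66); hsv=cv2.cvtColor(c,cv2.COLOR_RGB2HSV)
lo=((hsv[...,2]>88)&(hsv[...,1]<70)).astype(np.uint8)
lo[:205][(np.add.outer(np.arange(205)*1.0,-0.37*np.arange(396))<112)]=0   # cut off bar above the front lid edge
cs,_=cv2.findContours(lo,cv2.RETR_EXTERNAL,cv2.CHAIN_APPROX_NONE); k=max(cs,key=cv2.contourArea)
r=cv2.minAreaRect(k); q=back(cv2.boxPoints(r),x,y); print('lid rect',r)
W=np.array([onz(t,*p,.091)for p in q]);print(W, W.mean(0),[np.linalg.norm(W[i]-W[i-1])for i in range(4)])
for i in range(4): e=W[i]-W[i-1]; print('yaw',np.degrees(np.arctan2(e[1],e[0])))
v=c.copy(); cv2.drawContours(v,[k],-1,(255,0,0),1); cv2.drawContours(v,[np.int32(cv2.boxPoints(r))],-1,(0,255,0),1)
hole=back((237,112),x,y); print('barhole z44',onz(t,*hole,.044))
x,y=330,184; c=up(t,x,y,66,66); g=cv2.cvtColor(c,cv2.COLOR_RGB2GRAY)
H=[]
for a,b in((498,80),(708,103),(477,280),(691,304)):
    a-=396; w=g[b-14:b+15,a-14:a+15].astype(float); m=np.clip(w.max()-20-w-40,0,None)
    yy,xx=np.mgrid[-14:15,-14:15]; H.append(onz(t,*back((a+(m*xx).sum()/m.sum(),b+(m*yy).sum()/m.sum()),x,y),.015))
H=np.array(H);print('holes',H)
for i,j in((2,0),(3,1),(1,0),(3,2)): e=H[j]-H[i]; print(np.degrees(np.arctan2(e[1],e[0])),np.linalg.norm(e))
v2=c.copy()
g2=cv2.medianBlur(g,5); ci=cv2.HoughCircles(g2,cv2.HOUGH_GRADIENT,1,100,param1=60,param2=15,minRadius=38,maxRadius=60); print(ci)
for a,b,r_ in ci[0]: 
    print('cup z41',onz(t,*back((a,b),x,y),.041)); cv2.circle(v2,(int(a),int(b)),int(r_),(255,0,0),1)
cv2.imwrite('pics/ov1.png',np.hstack([v,v2])[:,:,::-1])
E
```

```text
lid rect ((165.68154907226562, 247.15985107421875), (135.9388427734375, 138.543701171875), 20.323135375976562)
[[0.4938 0.2569 0.091 ]
 [0.5512 0.2389 0.091 ]
 [0.5321 0.1825 0.091 ]
 [0.4749 0.2008 0.091 ]] [0.513  0.2198 0.091 ] [np.float64(0.05914134362745773), np.float64(0.060128410876166924), np.float64(0.05947114905061088), np.float64(0.06008314929706005)]
yaw 71.35164173603417
yaw -17.39889038728519
yaw -108.6859119950844
yaw 162.2875004140116
barhole z44 [0.5794 0.1983 0.044 ]
holes [[ 0.5993 -0.197   0.015 ]
 [ 0.5911 -0.2965  0.015 ]
 [ 0.5046 -0.1884  0.015 ]
 [ 0.4965 -0.2891  0.015 ]]
-5.2135203714149645 0.09503395337805293
-4.476335981370109 0.09491433162634244
85.30428347736023 0.09977520961558536
85.37033783726652 0.1009975409934362
[[[205.5 138.5  53.2]
  [103.5 304.5  52.8]]]
cup z41 [ 0.5699 -0.2406  0.041 ]
cup z41 [ 0.4922 -0.1944  0.041 ]
```

View pics/ov1.png

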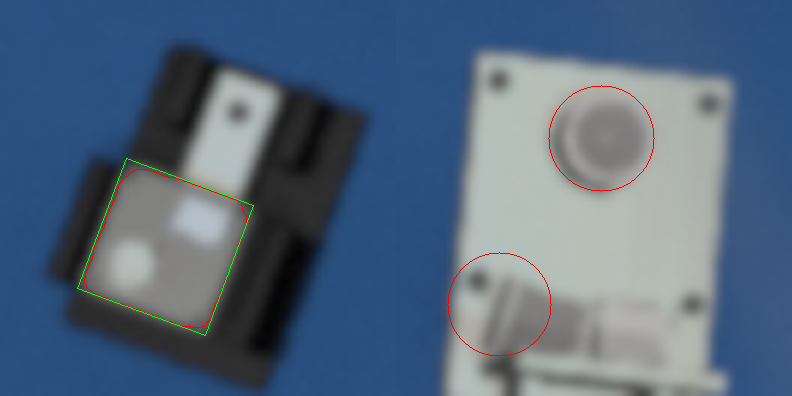

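Emit:
{"op": "drive_tool", "data": {"steps": [[0,14,35,0,0.048],[0,14,35,0,0.048],[0,14,35,0,0.048],[0,14,35,0,0.048],[0,14,35,0,0.048],[0,14,35,0,0.048],[0,14,35,0,0.048],[0,14,35,0,0.048],[0,14,35,0,0.048],[0,14,35,0,0.048],[0,14,35,0,0.048],[0,14,35,0,0.048],[0,14,35,0,0.048],[0,14,35,0,0.048],[0,14,35,0,0.048],[0,14,35,0,0.048],[0,14,35,0,0.048],[0,14,35,0,0.048],[0,14,35,0,0.048],[0,14,35,0,0.048]], "grip_force": 30}}

```text
clock: 1.87
position: [0.4655, 0.1047, 0.1918]
ee_rot: [2.536, 1.854, 0.0]
force: [0.9, -1.4, -0.0]
width: 0.995
gripper_force: 0.0
```

```bash
cat > st.py <<'E'
from h import *
np.set_printoptions(precision=4,suppress=True)
o=observe(); M=R.from_rotvec(o['ee_rot']).as_matrix()
print('t',o['clock'],'pos',o['position'],'closeyaw',np.degrees(np.arctan2(M[1,1],M[0,1])),'z',M[:,2],'j',o['joints'],'F',o['force'],o['ft_torque'],'w',o['width'],o['gripper_force'])
E
python3 st.py
python3 - <<'E'
from m import *
t=grab('top'); s=grab('side')
# check lid corners height: predicted side pixels + side crop
c=np.array([.513,.2198,.091]); th=np.radians(-18); a=np.array([np.cos(th),np.sin(th),0]);b=np.array([-np.sin(th),np.cos(th),0])
P=[c+.03*(i*a+j*b) for i,j in((1,1),(1,-1),(-1,-1),(-1,1))]
x,y=252,232; v=cv2.imread('pics/side0.png')[y:y+60,x:x+66]; v=cv2.resize(v,None,fx=6,fy=6,interpolation=cv2.INTER_CUBIC)
for p in P: cv2.circle(v,tuple(np.int32((proj(s,p)-[x,y])*6+2.5)),3,(0,0,255),1)
x,y=275,135; w=cv2.imread('pics/side0.png')[y:y+60,x:x+66]; w=cv2.resize(w,None,fx=6,fy=6,interpolation=cv2.INTER_CUBIC)
th=np.radians(-4.7); a=np.array([np.cos(th),np.sin(th),0]);b=np.array([-np.sin(th),np.cos(th),0]); cup=np.array([.570,-.244,.041])
f=lambda q:tuple(np.int32((proj(s,q)-[x,y])*6+2.5))
for k in np.linspace(0,6.28,37): cv2.circle(w,f(cup+.022*(np.cos(k)*a+np.sin(k)*b)),1,(0,0,255),-1)
o=cup-.07*a-[0,0,.038]
for q in (o-.036*a+.045*b+[0,0,.108],o-.036*a-.045*b+[0,0,.108]): cv2.circle(w,f(q),3,(0,0,255),1)
for j in(1,-1): cv2.line(w,f(o+.09*a+.06*j*b+[0,0,.012]),f(o-.05*a+.06*j*b+[0,0,.012]),(0,255,0),1)
cv2.imwrite('pics/ov2.png',np.hstack([v,w]))
E
```

```text
t 1.8667 pos [0.4655 0.1047 0.1918] closeyaw -17.656223520474143 z [ 0.0004 -0.0002 -1.    ] j [ 0.1936  0.262  -0.6375  1.881   0.1785  1.0549 -0.8242] F [ 0.8857 -1.4081 -0.0415] [-0.0812 -0.1518 -0.0041] w 0.9946682322087927 0.0
```

View pics/ov2.png

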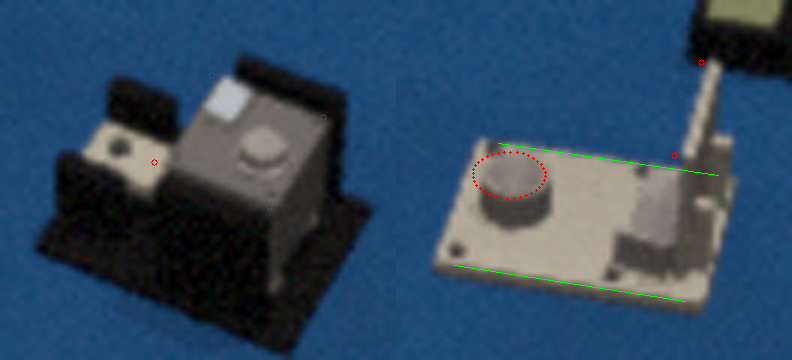

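Side overlay: the lid's rear corners agree with the top-view estimate at (268,207) and (323,117). The cup's actual centre is at about (516,176) against a predicted (510,175), so the two cameras differ by about 2 mm in x. That is enough to make the grasp.

Emit:
{"op": "drive_tool", "data": {"steps": [[0,12,29,0,-0.006],[0,12,29,0,0],[0,12,29,0,0],[0,11,28,0,0],[0,0,0,-20,0],[0,0,0,-20,0],[0,0,0,-20,0],[0,0,0,0,0],[0,0,0,0,0]]}}

```text
clock: 2.72
position: [0.5115, 0.2174, 0.1312]
ee_rot: [-2.543, -1.844, 0.004]
force: [0.0, 0.3, -0.5]
width: 0.997
gripper_force: 0.0
```

```bash
python3 st.py
python3 - <<'E'
from m import *
v=cv2.resize(grab('side')['image'][195:305,235:345],None,fx=5,fy=5,interpolation=cv2.INTER_CUBIC)
cv2.imwrite('pics/g1.png',v[:,:,::-1])
E
```

```text
t 2.7167 pos [0.5115 0.2174 0.1312] closeyaw -18.122650485043437 z [-0.0021 -0.001  -1.    ] j [-0.051   0.4593 -0.6156  1.78    0.3082  1.0023 -1.1027] F [ 0.0183  0.2782 -0.474 ] [ 0.0076 -0.0527 -0.0137] w 0.9971098829248761 0.0
```

View pics/g1.png

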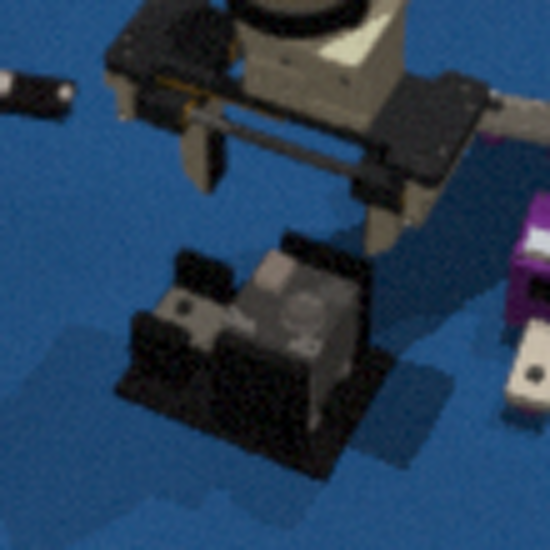

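The side crop shows the fingers, at (205,165) and (380,225), straddling the head front to back above the nest. Next I descend and grip.

Emit:
{"op": "drive_tool", "data": {"steps": [[0,0,2,-20,0],[0,0,0,-20,0],[0,0,0,-20,0],[0,0,0,-15,0],[0,0,0,-6,0],[0,0,0,0,0],[1,0,0,0,0],[1,0,0,0,0],[1,0,0,0,0],[1,0,0,0,0],[1,0,0,0,0],[1,0,0,0,0],[1,0,0,0,0],[1,0,0,0,0],[1,0,0,0,0],[1,0,0,0,0]]}}

```text
clock: 4.1
position: [0.5125, 0.2202, 0.0511]
ee_rot: [2.543, 1.844, 0.001]
force: [-0.8, 0.2, 6.1]
width: 0.644
gripper_force: 30.0
```

```bash
python3 st.py
```

```text
t 4.1 pos [0.5125 0.2202 0.0511] closeyaw -18.112687331435364 z [ 0.0007  0.0003 -1.    ] j [-0.0954  0.5538 -0.5692  1.8593  0.3906  0.8404 -1.1778] F [-0.7951  0.2321  6.1023] [-0.1189  0.0632 -0.0071] w 0.6441949815402566 29.997180104255676
```

Emit:
{"op": "drive_tool", "data": {"steps": [[1,0,0,4,0],[1,0,0,6,0],[1,0,0,10,0],[1,0,0,10,0],[1,0,0,10,0],[1,0,0,12,0],[1,0,0,12,0],[1,0,0,12,0],[1,0,0,12,0],[1,0,0,12,0],[1,0,0,10,0],[1,0,0,0,0],[1,0,0,0,0]]}}

```text
clock: 5.18
position: [0.5125, 0.2202, 0.1613]
ee_rot: [2.543, 1.844, 0.002]
force: [0.5, 0.3, -5.3]
width: 0.645
gripper_force: 30.0
```

```bash
python3 st.py;python3 - <<'E'
from m import *
v=grab('side')['image'][140:280,235:375]
v=cv2.resize(v,None,fx=4,fy=4,interpolation=cv2.INTER_CUBIC)
cv2.imwrite('pics/g2.png',v[:,:,::-1])
E
```

```text
t 5.1833 pos [0.5125 0.2202 0.1613] closeyaw -18.11833918548486 z [ 0.0011  0.0003 -1.    ] j [-0.0432  0.4299 -0.6286  1.7417  0.285   1.0613 -1.085 ] F [ 0.4706  0.3181 -5.2786] [-0.0119 -0.0221 -0.0221] w 0.6446320124655336 29.99345988035202
```

View pics/g2.png

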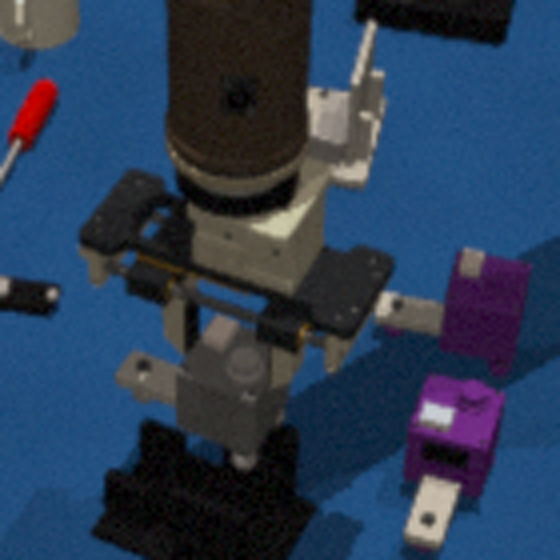

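The head hangs level in the gripper at (230,380) and is clear of the nest, with a load of about 5.3 N. I'll carry it to the mat's middle and turn it to the base heading on the way.

Emit:
{"op": "drive_tool", "data": {"steps": [[1,0,-8,0,0],[1,0,-20,0,0.02],[1,1,-22,0,0.03],[1,1,-22,0,0.03],[1,1,-22,0,0.03],[1,1,-22,0,0.03],[1,1,-22,0,0.03],[1,1,-22,0,0.03],[1,1,-22,0,0.034],[1,0.5,-20,0,0],[1,0,-12,0,0],[1,0,-6,0,0],[1,0,0,0,0],[1,0,0,-20,0],[1,0,0,-25,0],[1,0,0,-25,0],[1,0,0,-20,0],[1,0,0,-10,0],[1,0,0,-5,0],[1,0,0,0,0]]}}

```text
clock: 6.9
position: [0.5194, 0.0011, 0.0553]
ee_rot: [-2.308, -2.129, 0.001]
force: [-0.2, 0.2, -4.6]
width: 0.646
gripper_force: 30.0
```

```bash
python3 st.py
```

```text
t 6.9 pos [0.5194 0.0011 0.0553] closeyaw -4.627084713675784 z [-0.001   0.0006 -1.    ] j [ 0.3338  0.5007 -0.5904  1.9458  0.3781  0.8066 -0.5469] F [-0.1919  0.1847 -4.5733] [-0.0407 -0.0495  0.0214] w 0.6464330555134978 29.993555545806885
```

Now I lower it in 2 mm steps until contact (expected near z = 0.043).

Emit:
{"op": "drive_tool", "data": {"steps": [[1,0,0,-4,0],[1,0,0,-3,0],[1,0,0,-2,0],[1,0,0,-1,0],[1,0,0,-0.5,0],[1,0,0,0,0],[1,0,0,0,0]]}}

```text
clock: 7.48
position: [0.5198, -0.0, 0.0454]
ee_rot: [2.311, 2.128, 0.0]
force: [-0.7, -0.2, -5.4]
width: 0.644
gripper_force: 30.0
```

Emit:
{"op": "drive_tool", "data": {"steps": [[1,0,0,-1.5,0],[1,0,0,0,0],[1,0,0,-0.7,0],[1,0,0,0,0]]}}

```text
clock: 7.82
position: [0.5197, 0.0001, 0.0433]
ee_rot: [2.311, 2.128, 0.0]
force: [-2.3, -0.1, -1.7]
width: 0.647
gripper_force: 30.0
```

```bash
python3 st.py
```

```text
t 7.8167 pos [0.5197 0.0001 0.0433] closeyaw -4.701107624248161 z [ 0.0002 -0.0001 -1.    ] j [ 0.3256  0.5165 -0.5793  1.9569  0.3945  0.7808 -0.5611] F [-2.2952 -0.111  -1.7235] [-0.0796  0.2869 -0.0374] w 0.6471857559162254 29.9955752491951
```

Emit:
{"op": "drive_tool", "data": {"steps": [[1,0,0,-0.5,0],[1,0,0,0,0],[1,0,0,0,0]]}}

```text
clock: 8.07
position: [0.5197, 0.0002, 0.0431]
ee_rot: [2.31, 2.128, 0.0]
force: [-3.1, -0.6, 4.9]
width: 0.646
gripper_force: 30.0
```

Emit:
{"op": "drive_tool", "data": {"steps": [[0.3,0,0,0,0],[0.2,0,0,0,0],[0,0,0,0,0],[0,0,0,0,0],[0,0,0,0,0],[0,0,0,0,0],[0,0,0,10,0],[0,0,0,25,0],[0,0,0,30,0],[0,0,0,30,0],[0,0,0,15,0],[0,-40,0,0,-0.1],[0,-40,0,0,-0.1],[0,-20,0,0,-0.1],[0,-10,0,0,-0.1]]}}

```text
clock: 9.32
position: [0.4063, -0.0001, 0.153]
ee_rot: [2.69, 1.621, -0.003]
force: [0.2, 0.2, -0.4]
width: 1.0
gripper_force: 0.0
```

```bash
python3 st.py
python3 - <<'E'
from m import *
v=np.hstack([cv2.resize(i,None,fx=3,fy=3,interpolation=cv2.INTER_CUBIC) for i in (grab('side','s3.png')['image'][130:280,235:365],grab('top','t3.png')['image'][150:300,220:350])])
cv2.imwrite('pics/g3.png',v[:,:,::-1])
E
```

```text
t 9.3167 pos [ 0.4063 -0.0001  0.153 ] closeyaw -27.869876696696803 z [-0.0011 -0.0015 -1.    ] j [ 0.4269  0.1821 -0.6272  2.0815  0.1358  0.9179 -0.7618] F [ 0.1568  0.2139 -0.423 ] [-0.0077 -0.0514 -0.0103] w 0.999802441699618 0.0
```

View pics/g3.png

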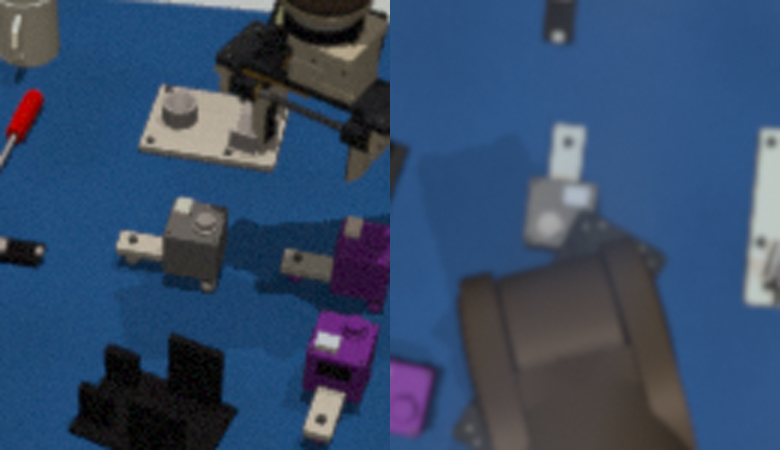

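The head stands on the mat in both views: side lid at (195,215), top lid at about (560,210) with the nose-bar hole at (569,141). I compare the camera reading with the gripper's own to remove the camera bias.

Run:
```python
from m import *
t=grab('top'); I=t['image']
def dark(u,v,r,z):
    k=8; x,y=int(u)-r,int(v)-r; g=cv2.cvtColor(up(t,x,y,2*r+1,2*r+1,k),cv2.COLOR_RGB2GRAY).astype(float)
    m=np.clip(np.percentile(g,60)-25-g,0,None); yy,xx=np.mgrid[:g.shape[0],:g.shape[1]]
    return onz(t,*back(((m*xx).sum()/m.sum(),(m*yy).sum()/m.sum()),x,y,k),z)
print('bar hole',dark(220+(569-390)/3,150+141/3,2,.036), 'pred',.5197+.07*np.cos(np.radians(4.7)),-.07*np.sin(np.radians(4.7)))
x,y=250,198; c=up(t,x,y,45,40,8); h=cv2.cvtColor(c,cv2.COLOR_RGB2HSV)
m=((h[...,1]<80)&(h[...,2]>90)).astype(np.uint8)
# scan lid left/right edges at rows just behind the front edge, and front edge at columns
for r in (100,120,140):
    xs=np.flatnonzero(m[r]); a,b=xs.min(),xs.max(); A,B=[onz(t,*back((q,r),x,y,8),.083) for q in(a,b)]; print(A[:2],B[:2],'mid',((A+B)/2)[:2],np.linalg.norm(A-B))
for cc in (75,90,210,225): 
    ys=np.flatnonzero(m[:,cc]); 
    if len(ys): print('front',onz(t,*back((cc,ys.min()),x,y,8),.083))
```

```text
bar hole [ 0.5903 -0.0061  0.036 ] pred 0.5894646170772626 -0.005735695604102866
[0.5477 0.0273] [ 0.5491 -0.0193] mid [0.5484 0.004 ] 0.04667315560552828
[0.5411 0.0281] [ 0.5428 -0.0314] mid [ 0.542  -0.0017] 0.059561490856265144
[0.5344 0.0286] [ 0.5362 -0.0316] mid [ 0.5353 -0.0015] 0.0601867732550569
front [0.5819 0.0031 0.083 ]
front [ 0.582  -0.0018  0.083 ]
```

```bash
python3 - <<'E'
from m import *
t=grab('top'); s=grab('side')
T={**t,'image':cv2.imread('pics/top0.png')[:,:,::-1]}
k=8
def mouth(d,u,v,r,z,ths):
    x,y=int(u)-r,int(v)-r; g=cv2.cvtColor(up(d,x,y,2*r+1,2*r+1,k),cv2.COLOR_RGB2GRAY)
    for th in ths:
        cs,_=cv2.findContours((g<th).astype(np.uint8),cv2.RETR_LIST,cv2.CHAIN_APPROX_NONE)
        p=((u-x)*k,(v-y)*k)
        cs=[c for c in cs if len(c)>20 and cv2.pointPolygonTest(c,p,False)>0]
        if cs:
            c=min(cs,key=cv2.contourArea); e=cv2.fitEllipse(c); print(th,np.round(e[1],1),onz(d,*back(e[0],x,y,k),z))
print('top cup'); mouth(T,330+(608-396)/6,184+136/6,12,.041,(140,150,160,170))
print('side cup'); mouth({**s,'image':cv2.imread('pics/side0.png')[:,:,::-1]},275+(516-396)/6,135+176/6,12,.041,(110,120,130,140,150,160))
print('side bar hole'); mouth(s,235+132/3,130+240/3,4,.036,(90,110,130,150))
E
python3 - <<'E'
import cv2,numpy as np
s=cv2.imread('pics/side0.png')[148:180,308-20:345]; t=cv2.imread('pics/top0.png')[190:250,335:395]
a=cv2.resize(s[:, :],(57*7,32*7),interpolation=cv2.INTER_CUBIC); a=cv2.copyMakeBorder(a,0,480-224,0,0,cv2.BORDER_CONSTANT)
b=cv2.resize(t,(400,400),interpolation=cv2.INTER_CUBIC); b=cv2.copyMakeBorder(b,0,80,0,0,cv2.BORDER_CONSTANT)
cv2.imwrite('pics/c4.png',cv2.convertScaleAbs(np.hstack([a,b]),alpha=1.6,beta=-120))
E
```

```text
top cup
140 [84.1 87.4] [ 0.57   -0.2444  0.041 ]
150 [111.  130.3] [ 0.5664 -0.2385  0.041 ]
160 [121.9 136. ] [ 0.5669 -0.2388  0.041 ]
170 [135.2 143.8] [ 0.5677 -0.2393  0.041 ]
side cup
140 [180.3 213.9] [ 0.5713 -0.2612  0.041 ]
150 [182.3 215.1] [ 0.5709 -0.2614  0.041 ]
160 [184.2 217.7] [ 0.5706 -0.2606  0.041 ]
side bar hole
90 [15.  16.4] [ 0.5865 -0.0091  0.036 ]
110 [19.9 20.7] [ 0.5866 -0.0095  0.036 ]
130 [43.  72.7] [ 0.5883 -0.0175  0.036 ]
150 [46.6 70.5] [ 0.5878 -0.0172  0.036 ]
```

View pics/c4.png

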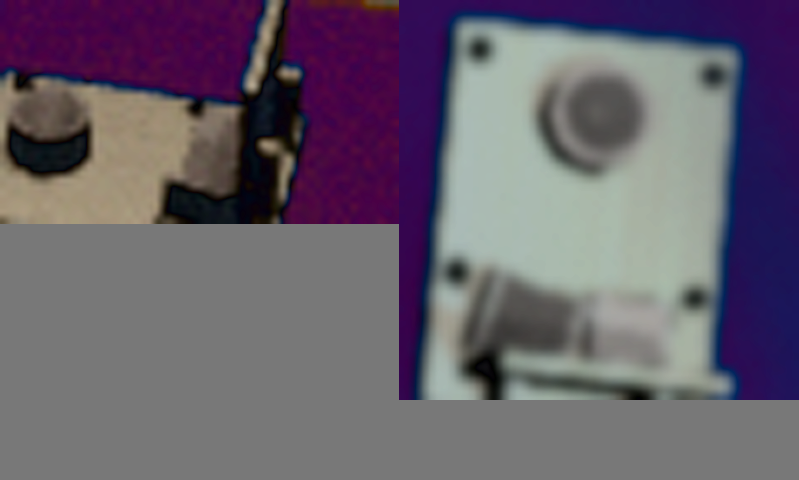

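The cup mouth measures (0.570, -0.2444), which agrees with the hole symmetry. The side camera reads about 3 mm low in x, which explains its earlier offset. Compared with the bar hole, the head must move by (-20.3, -238.3) mm with no turn. Next I regrip by the sides.

Emit:
{"op": "drive_tool", "data": {"steps": [[0,8,0,0,-0.115],[0,12,0,0,-0.115],[0,12,0,0,-0.115],[0,12,0,0,-0.115],[0,12,0,0,-0.115],[0,12,0,0,-0.115],[0,12,0,0,-0.115],[0,12,0,0,-0.115],[0,12,0,0,-0.115],[0,14,0,0,-0.115],[0,0,0,0,-0.016],[0,0,0,0,0],[0,0,0,0,0]]}}

```text
clock: 10.65
position: [0.5274, 0.0003, 0.1521]
ee_rot: [-3.139, 0.114, 0.002]
force: [-0.2, 0.2, -1.0]
width: 0.997
gripper_force: 0.0
```

```bash
python3 st.py
```

```text
t 10.65 pos [0.5274 0.0003 0.1521] closeyaw -94.1704673172726 z [-0.0011  0.0002 -1.    ] j [ 0.1861  0.3475 -0.3722  1.8374  0.1488  0.9851 -1.8921] F [-0.2169  0.1518 -1.0173] [0.0294 0.1058 0.0229] w 0.9965601191266958 0.0
```

Emit:
{"op": "drive_tool", "data": {"steps": [[0,-2.7,-0.5,-10,-0.009],[0,0,0,-20,0],[0,0,0,-20,0],[0,0,0,-20,0],[0,0,0,-20,0],[0,0,0,-13,0],[0,0,0,-5,0],[0,0,0,0,0],[1,0,0,0,0],[1,0,0,0,0],[1,0,0,0,0],[1,0,0,0,0],[1,0,0,0,0],[1,0,0,0,0],[1,0,0,0,0],[1,0,0,0,0],[1,0,0,0,0]]}}

```text
clock: 12.07
position: [0.5252, -0.0006, 0.0449]
ee_rot: [3.138, -0.136, 0.001]
force: [-0.5, -1.7, 5.7]
width: 0.643
gripper_force: 30.0
```

```bash
python3 st.py
```

```text
t 12.0667 pos [ 0.5252 -0.0006  0.0449] closeyaw -94.95420434548333 z [ 0.0006 -0.0002 -1.    ] j [ 0.1498  0.4764 -0.335   1.9573  0.2252  0.743  -1.9745] F [-0.5243 -1.7433  5.7187] [-0.3114  0.1801 -0.0272] w 0.6432118555154116 30.00721424818039
```

Emit:
{"op": "drive_tool", "data": {"steps": [[1,0,0,4,0],[1,0,0,8,0],[1,0,0,14,0],[1,0,0,18,0],[1,0,0,20,0],[1,0,0,20,0],[1,0,0,20,0],[1,0,0,13,0],[1,-1,-10,0,0],[1,-2,-20,0,0],[1,-2,-24,0,0],[1,-2,-25,0,0],[1,-2,-25,0,0],[1,-2,-25,0,0],[1,-2,-25,0,0],[1,-2,-25,0,0],[1,-2,-24,0,0],[1,-2,-20,0,0],[1,-1,-10,0,0],[1,0,-4,0,0]]}}

```text
clock: 13.73
position: [0.5032, -0.2399, 0.1603]
ee_rot: [3.138, -0.141, -0.004]
force: [0.8, -0.2, -7.1]
width: 0.641
gripper_force: 30.0
```

Emit:
{"op": "drive_tool", "data": {"steps": [[1,0,0,0,0.004],[1,0,0,0,0],[1,0,0,0,0]]}}

```text
clock: 13.98
position: [0.5052, -0.2356, 0.1614]
ee_rot: [-3.138, 0.126, 0.0]
force: [-0.0, -0.4, -5.8]
width: 0.646
gripper_force: 30.0
```

```bash
python3 st.py
python3 - <<'E'
from m import *
t=grab('top','t5.png'); s=grab('side','s5.png')
v=np.hstack([cv2.resize(i,None,fx=3.2,fy=3.2,interpolation=cv2.INTER_CUBIC) for i in (s['image'][80:240,250:370],t['image'][130:290,310:430])])
cv2.imwrite('pics/g5.png',v[:,:,::-1])
E
```

```text
t 13.9833 pos [ 0.5052 -0.2356  0.1614] closeyaw -94.58103281898316 z [-0.0002  0.001  -1.    ] j [ 0.5535  0.3741 -0.2837  1.7612  0.119   1.0236 -1.4244] F [-0.0096 -0.3779 -5.8344] [ 0.0993 -0.0121 -0.0235] w 0.6458480950347518 29.98877227306366
```

View pics/g5.png

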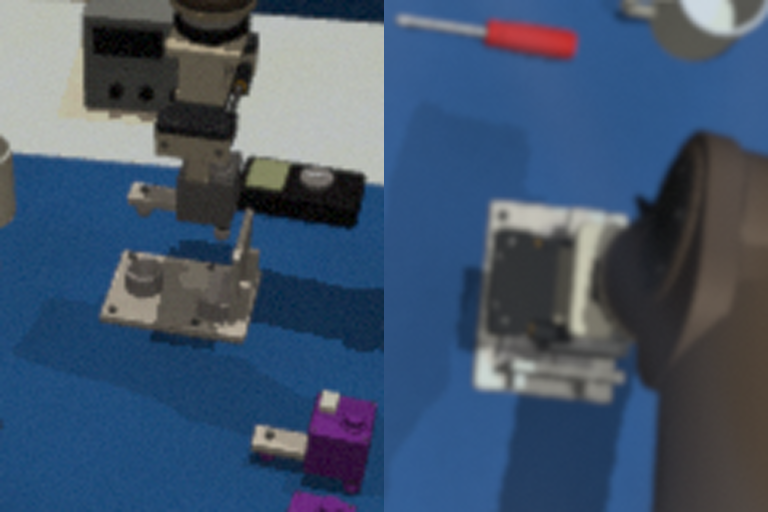

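The head hangs over the base, nose over the cup side: side view nose at (140,195), cup at (143,275), shield behind at (245,250). I descend partway, correct y, and re-measure the pose.

Emit:
{"op": "drive_tool", "data": {"steps": [[1,0,-1.5,0,0],[1,0,0,-10,0],[1,0,0,-18,0],[1,0,0,-18,0],[1,0,0,-12,0],[1,0,0,-6,0],[1,0,0,0,0],[1,0,0,0,0],[1,0,0,0,0],[1,0,0,0,0]]}}

```text
clock: 14.92
position: [0.5057, -0.2392, 0.0984]
ee_rot: [3.138, -0.129, 0.003]
force: [0.6, -0.4, -5.5]
width: 0.643
gripper_force: 30.0
```

```bash
python3 st.py
```

```text
t 14.9167 pos [ 0.5057 -0.2392  0.0984] closeyaw -94.71312151608133 z [ 0.0016 -0.0007 -1.    ] j [ 0.5461  0.4431 -0.2716  1.831   0.1494  0.8855 -1.4482] F [ 0.5538 -0.4241 -5.4508] [ 0.0558 -0.043  -0.0161] w 0.642884255749178 29.98892515897751
```

Emit:
{"op": "drive_tool", "data": {"steps": [[1,-0.6,0.2,-6,0],[1,0,0,-6,0],[1,0,0,-4,0],[1,0,0,-3,0],[1,0,0,-2,0],[1,0,0,0,0],[1,0,0,0,0]]}}

```text
clock: 15.5
position: [0.5044, -0.2387, 0.0764]
ee_rot: [-3.139, 0.129, 0.0]
force: [0.5, -0.6, -5.9]
width: 0.638
gripper_force: 30.0
```

Emit:
{"op": "drive_tool", "data": {"steps": [[1,0.3,0,-2,0],[1,0,0,-1,0],[1,0,0,0,0],[1,0,0,0,0]]}}

```text
clock: 15.83
position: [0.5047, -0.2387, 0.0736]
ee_rot: [3.139, -0.129, -0.0]
force: [0.7, -0.6, -6.2]
width: 0.64
gripper_force: 30.0
```

Emit:
{"op": "drive_tool", "data": {"steps": [[1,0,0,-1,0],[1,0,0,0,0],[1,0,0,0,0]]}}

```text
clock: 16.08
position: [0.5046, -0.2388, 0.0725]
ee_rot: [3.139, -0.129, -0.0]
force: [0.3, 0.4, -4.9]
width: 0.639
gripper_force: 30.0
```

Emit:
{"op": "drive_tool", "data": {"steps": [[1,0,0,-0.7,0],[1,0,0,0,0],[1,0,0,0,0]]}}

```text
clock: 16.33
position: [0.5046, -0.2387, 0.0718]
ee_rot: [-3.139, 0.129, 0.0]
force: [0.7, 0.3, -4.3]
width: 0.64
gripper_force: 30.0
```

Emit:
{"op": "drive_tool", "data": {"steps": [[1,0,0,-0.7,0],[1,0,0,0,0],[1,0,0,0,0]]}}

```text
clock: 16.58
position: [0.5046, -0.2388, 0.0711]
ee_rot: [-3.139, 0.129, 0.0]
force: [0.3, -0.1, -5.8]
width: 0.643
gripper_force: 30.0
```

```bash
python3 st.py
```

```text
t 16.5833 pos [ 0.5046 -0.2388  0.0711] closeyaw -94.71634326879715 z [-0.0001  0.     -1.    ] j [ 0.5399  0.4759 -0.2649  1.8586  0.1636  0.8282 -1.461 ] F [ 0.3426 -0.0888 -5.8306] [ 0.0513  0.0608 -0.0089] w 0.6430745563445623 29.988757073879242
```

Still hanging free about 1 mm above the seat, so the alignment is good. I continue in small steps.

Emit:
{"op": "drive_tool", "data": {"steps": [[1,0,0,-0.6,0],[1,0,0,0,0],[1,0,0,0,0]]}}

```text
clock: 16.83
position: [0.5047, -0.2389, 0.0706]
ee_rot: [3.139, -0.129, 0.0]
force: [-0.4, -0.3, -5.5]
width: 0.642
gripper_force: 30.0
```

Emit:
{"op": "drive_tool", "data": {"steps": [[1,0,0,-0.5,0],[1,0,0,0,0],[1,0,0,0,0]]}}

```text
clock: 17.08
position: [0.5049, -0.2391, 0.0702]
ee_rot: [3.138, -0.129, 0.001]
force: [0.5, -2.1, -2.8]
width: 0.645
gripper_force: 30.0
```

Emit:
{"op": "drive_tool", "data": {"steps": [[1,0,-0.3,-0.4,0],[1,0,0,0,0],[1,0,0,0,0]]}}

```text
clock: 17.33
position: [0.505, -0.2393, 0.07]
ee_rot: [3.139, -0.129, 0.001]
force: [-0.3, -1.2, 1.6]
width: 0.64
gripper_force: 30.0
```

```bash
python3 st.py
```

```text
t 17.3333 pos [ 0.505  -0.2393  0.07  ] closeyaw -94.72057788023777 z [ 0.0007 -0.0004 -1.    ] j [ 0.54    0.4775 -0.2644  1.8591  0.1644  0.8252 -1.4612] F [-0.2687 -1.1612  1.5901] [-0.1612  0.1488  0.0015] w 0.6404913489945433 29.999957978725433
```

The base now carries the weight at the expected height. I ease the grip so the head self-seats, then open.

Emit:
{"op": "drive_tool", "data": {"steps": [[1,0,0,0,0],[1,0,0,0,0],[1,0,0,0,0],[1,0,0,0,0]], "grip_force": 4}}

```text
clock: 17.67
position: [0.505, -0.2393, 0.07]
ee_rot: [3.139, -0.129, 0.001]
force: [-1.4, -0.9, 4.3]
width: 0.651
gripper_force: 4.0
```

Emit:
{"op": "drive_tool", "data": {"steps": [[0.3,0,0,0,0],[0.2,0,0,0,0],[0.1,0,0,0,0],[0,0,0,0,0],[0,0,0,0,0],[0,0,0,0,0],[0,0,0,10,0],[0,0,0,20,0],[0,0,0,30,0],[0,0,0,30,0],[0,0,0,30,0],[0,-25,10,0,0],[0,-30,20,0,0],[0,-30,25,0,0],[0,-30,30,0,0],[0,-20,30,0,0],[0,0,30,0,0],[0,0,15,0,0],[0,0,0,0,0]]}}

```text
clock: 19.25
position: [0.3701, -0.0764, 0.1907]
ee_rot: [3.139, -0.122, 0.003]
force: [1.1, -0.5, 0.4]
width: 0.997
gripper_force: 0.0
```

```bash
python3 st.py
python3 - <<'E'
from m import *
t=grab('top','t6.png'); s=grab('side','s6.png')
v=np.hstack([cv2.resize(i,None,fx=5,fy=5,interpolation=cv2.INTER_CUBIC) for i in (s['image'][125:215,270:345],t['image'][175:265,325:400])])
cv2.imwrite('pics/g6.png',v[:,:,::-1])
E
```

```text
t 19.25 pos [ 0.3701 -0.0764  0.1907] closeyaw -94.45025438845475 z [ 0.0017 -0.0003 -1.    ] j [ 0.4695  0.0561 -0.4197  2.0939  0.0274  0.9949 -1.6129] F [ 1.0668 -0.5318  0.3727] [ 0.0822 -0.0054 -0.034 ] w 0.9972580885083298 0.0
```

View pics/g6.png

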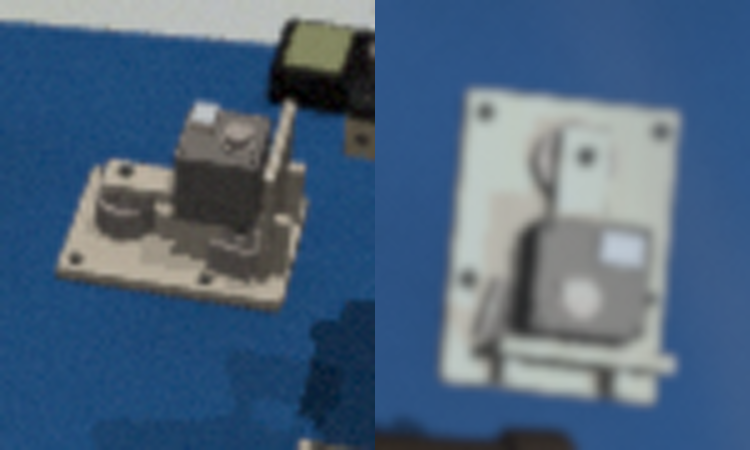

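The head sits on the base: nose over the cup, rear close to the shield, level. I do one numeric check with the bar hole at top crop (587,156).

Run:
```python
from m import *
t=grab('top')
h=back((587-375,156),325,175,5); print('hole',onz(t,*h,.061))
c=up(t,340,210,40,36,8); hs=cv2.cvtColor(c,cv2.COLOR_RGB2HSV); x,y=340,210
m=((hs[...,2]>85)&(hs[...,2]<150)&(hs[...,1]<60)).astype(np.uint8); m=cv2.morphologyEx(m,cv2.MORPH_OPEN,np.ones((25,25)))
cs,_=cv2.findContours(m,cv2.RETR_EXTERNAL,cv2.CHAIN_APPROX_NONE); k=max(cs,key=cv2.contourArea); W=np.array([onz(t,*back(q,x,y,8),.108) for q in cv2.boxPoints(cv2.minAreaRect(k))])
print('lid',W.mean(0),[np.round(np.linalg.norm(W[i]-W[i-1]),4) for i in range(4)])
for i in range(4): e=W[i]-W[i-1]; print(np.degrees(np.arctan2(e[1],e[0])))
```

```text
hole [ 0.57   -0.2451  0.061 ]
lid [ 0.4988 -0.2385  0.108 ] [np.float64(0.0611), np.float64(0.0685), np.float64(0.0615), np.float64(0.0686)]
86.3597722287985
-4.760818519308232
-93.58727049340064
174.9137011886936
```

The hole lies at (0.570, -0.245) against the cup at (0.570, -0.2444), and the heading is -4.8° against -4.7°, so the head is home. Handing in.

```bash
python3 -c "
from cell import arm
print(arm.sign_off())"
```

```text
the job is handed in; nothing more can be done
None
```

The sensor head went from the nest to the mat, was regripped by its other two sides, set on the calibration base and released. In the top view the nose is within about 1 mm of the cup centre, the last-contact height matches the seat, and the job is handed in at about 19 s.

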